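# Find the loaded transducer case and put it in the dry cabinet

## Robot

A 6-joint arm with a two-finger parallel gripper is mounted at the origin on the work surface. World frame = base frame: x ahead of the robot, y to its left, z up, the work surface at z = 0. Lengths are in m, angles in rad, forces in N, time in s.
With the tool pointing down it reaches from about 0.25 to 0.775 m from the base axis. Payload 4 kg.
Tool frame: the origin (TCP) lies between the finger pads; the fingertips stand 14 mm ahead of it and the grasp point (between the pads) lies 5 mm behind it (nose_length is the distance from the TCP to the fingertips, in m); z points along the fingers, y is the line along which they close (so a half turn about z gives the same grasp; the last joint's range is limited). The gripper opens to 94 mm and grips with 3 to 60 N. Pads are 16 mm wide; open, the fingers measure 119 mm over their backs; the gripper's body (75 mm by 177 mm) begins 78 mm behind the grasp point.
Start: joints at [1.222, 0.087, 1.371, -0, 1.684, -0.103], TCP at [0.134, 0.533, 0.22] pointing down, gripper open.
Joint ranges: [-3.1, 3.1], [-0.76, 2.03], [0.27, 2.55], [-1.08, 4.22], [0.17, 2.65], [-2.57, 2.57]. Speed limits (rad/s): [2.79, 2.79, 3.14, 3.14, 3.14, 3.14].

## Interface

Orientations are given as [roll, pitch, yaw] about the fixed x, y, z axes, in that order (R = Rz(yaw) Ry(pitch) Rx(roll)).
In Python, from bench import * gives the robot as it stands.
- The arm moves only by the tool move_arm, never from a script. Its argument "steps" is one flat list of numbers, 7 for each row, row after row: the turn, a rotation vector about the world's x, y, z in rad, then the shift along the world's x, y, z in m, then the opening, from 0 (shut) to 1 (fully open). A call has 1 to 12 rows; each row is the pose to reach, as a shift and turn from the pose commanded when the call began; what a row does not reach only later rows make up. A row lasts 1/10 s, in which the tool goes at most 50 mm and 8.59 degrees, less where a joint would pass 70% of its speed; a pose out of reach is approached as far as the arm can. A call with a gripper value outside its range is refused whole. The fingers move at their own pace and stop on an object; the grip force is fixed at half the most. Time passes only in rows, so rows that repeat a pose let the fingers close. It gives the time, the measured TCP pose, the force, the opening and the grip force at its end, in the units of the state.
- get_obs(): the state, without advancing time (a new reading comes with each control period).
- snapshot(name): name is "side" or "top"; returns (picture, depth): 384x512x3 uint8, red, green, blue; 384x512 float32, m along the optical axis (not along the pixel's ray), 0 where there is no reading.
- camera_model(name): a dict with "fx", "fy", "cx", "cy" (pixels), "rvec" (rotation vector, rad) and "tvec" (3), from world to camera coordinates, as OpenCV has them. Camera axes: x right, y down, z forward; pixel columns grow to the right and rows downward; lengths in m; the calibration is good to about 2 mm. A picture is of the moment at which its call begins. camera_model takes no time and is no camera call.
- close_job(): hands the job in; it is judged then, once.
Trained networks look in the newest picture that a camera, given by its name, has taken for a name from the list of things; names that differ only in an ending like _2 or _b are one class to them, and where a whole thing is asked for, a point or a joint stands for the part that bears it (a point fixed in the world has none). Each returns a list of dicts, best first, with "score" (0 to 1); they miss things now and then, are a little off and sometimes report something else, mostly with a low value. They report only what shows in the picture. A call takes as long as a camera call. They do not tell look-alikes from the thing itself.
- silhouettes(camera, target): "pixels" (384x512 bool, what is visible of it) and "uv" ([column, row] in pixels, amid what is visible of it).
- spot_point(camera, target): "uv" ([column, row] in pixels: a listed point, or the origin of a listed thing).
The state is a dict: "time": time; "joint_positions": joint angles; "qvel": joint speeds; "joint_torque": joint torques, N m; "tool_pos": TCP position; "ee_rot": TCP orientation; "wrist_force": force on the tool from outside, world axes, zero at the start; "wrist_torque": the same for the moment, N m; "width": finger opening in m; "finger_force": force on a finger pad.
Only numpy, scipy, OpenCV 4.12 (cv2) and the standard library are available. Lean on these libraries where they do the work, as an engineer would, in place of code of your own. Each camera call takes 0.05 s, during which the arm holds its last target. There are 200 camera calls.

## Task

Exactly one of the identical closed cases on the calibration bench still holds a transducer: lift them to find the heavy one, swing the dry cabinet's door wide open, stand that case upright on the cabinet floor and shut the door fully again. Put every empty case, upright, into the shallow tray, and leave the other things on the bench where they are.

Things in the scene. Friction and masses are not known exactly. Their poses are not given: they have to be found in the camera images.
- case_1: small closed instrument case, black moulded plastic with a grey lid seam, two grey latches on one short end and a paper label on the lid; a plain block 80 (x) x 50 (y) x 40 (z) mm; origin at the centre of its underside, z up through the lid. All cases look exactly alike; an empty one weighs 130 to 175 g, the one holding a transducer 420 to 580 g. 3 to 5 cases are present (None if absent).
- case_2: small closed instrument case, black moulded plastic with a grey lid seam, two grey latches on one short end and a paper label on the lid; a plain block 80 (x) x 50 (y) x 40 (z) mm; origin at the centre of its underside, z up through the lid. All cases look exactly alike; an empty one weighs 130 to 175 g, the one holding a transducer 420 to 580 g. 3 to 5 cases are present (None if absent).
- case_3: small closed instrument case, black moulded plastic with a grey lid seam, two grey latches on one short end and a paper label on the lid; a plain block 80 (x) x 50 (y) x 40 (z) mm; origin at the centre of its underside, z up through the lid. All cases look exactly alike; an empty one weighs 130 to 175 g, the one holding a transducer 420 to 580 g. 3 to 5 cases are present (None if absent).
- case_4: small closed instrument case, black moulded plastic with a grey lid seam, two grey latches on one short end and a paper label on the lid; a plain block 80 (x) x 50 (y) x 40 (z) mm; origin at the centre of its underside, z up through the lid. All cases look exactly alike; an empty one weighs 130 to 175 g, the one holding a transducer 420 to 580 g. 3 to 5 cases are present (None if absent).
- case_5: small closed instrument case, black moulded plastic with a grey lid seam, two grey latches on one short end and a paper label on the lid; a plain block 80 (x) x 50 (y) x 40 (z) mm; origin at the centre of its underside, z up through the lid. All cases look exactly alike; an empty one weighs 130 to 175 g, the one holding a transducer 420 to 580 g. 3 to 5 cases are present (None if absent).
- cabinet: dry cabinet fixed to the bench: white base 240 (x, depth) x 280 (y, width) x 30 mm, on it a clear acrylic box, overall height 300 mm, side and back walls and roof 6 mm thick, the front wholly open behind the door. Origin at the centre of its underside; its x axis points from the door to the back wall, so the open front is the plane x = -120 mm of this frame; y to the left seen from the robot
- cabinet_floor (a point): centre of the cabinet's inner floor, 30 mm above the bench, axes as cabinet; the room inside runs from x = -120 to +114, y = -134 to +134, z = 0 to 264 mm
- door (a joint): angle of the cabinet's clear, aluminium-framed door: 0 shut, 1.57 at right angles, stop at 1.95 rad. It swings about an upright hinge at the cabinet's left (+y) front edge, its free edge coming towards the robot and then to the left; light to move (about 0.3 N at the handle), stays where it is left, no catch
- door_handle (a point): point on the door's handle: an upright round steel bar, 11 mm across and 100 mm long, 35 mm off the door's outer face, 250 mm from the hinge (30 mm from the free edge). This point is on the bar's axis 20 mm below the bar's upper end and 35 mm below the door's top edge; the axes turn with the door: x runs from the outer face towards the cabinet, y from the free edge to the hinge
- door_hinge (a point): point on the hinge axis at the height of the door's top edge, 300 mm above the bench; the door panel is 280 mm wide from here to its free edge, 270 mm high, 8 mm thick (frame 11 mm), centred on the hinge axis; axes turn with the door as for door_handle, so the free edge lies at y = -280 mm
- tray: shallow grey open tray for the empty cases, fixed to the bench, outside 210 (x) x 235 (y) x 22 mm high, walls and floor 4 mm; origin at the centre of its underside
- tray_in (a point): centre of the tray's inner floor, 4 mm above the bench, axes as tray; inside 202 x 227 mm, walls 18 mm above this floor
- coupling: bystander: brass hexagon coupling standing upright, 32 mm across, 52 mm high, among the cases; origin at its foot
- weights: bystander: stack of round steel weights, 80 mm across, 50 mm high; origin under its centre
- dial_gauge: bystander: small round pressure gauge lying on its back, 68 mm across, 26 mm high, brass stem along its -x; origin under the dial's centre
- spanner: bystander: steel spanner lying flat on the far side
- tape_roll: bystander: white roll of thread tape, 52 mm across, 14 mm high
Things that resemble listed ones, but are neither listed nor needed, are in the scene too. Leave any orange look-alike of the case_5 alone.

How it is judged:
On the way, in this order (a step that is already met when the one before it is completed fails the run):
1. the cabinet door is swung wide open (past about 63 degrees) (value of joint door above 1.1 rad), for 0.2 s.
2. the loaded case (felt by the floor as over 3.5 N) stands upright inside the open cabinet, let go of ((((x of case_1 in the frame of cabinet_floor between -0.085 and 0.08 m and y of case_1 in the frame of cabinet_floor between -0.115 and 0.115 m and z of case_1 in the frame of cabinet_floor between -0.01 and 0.015 m and angle between case_1's own z axis and vertical below 0.12 rad and contact force between case_1 and cabinet above 3.5 N) and contact force between the fingers and case_1 below 0.1 N) or ((x of case_2 in the frame of cabinet_floor between -0.085 and 0.08 m and y of case_2 in the frame of cabinet_floor between -0.115 and 0.115 m and z of case_2 in the frame of cabinet_floor between -0.01 and 0.015 m and angle between case_2's own z axis and vertical below 0.12 rad and contact force between case_2 and cabinet above 3.5 N) and contact force between the fingers and case_2 below 0.1 N) or ((x of case_3 in the frame of cabinet_floor between -0.085 and 0.08 m and y of case_3 in the frame of cabinet_floor between -0.115 and 0.115 m and z of case_3 in the frame of cabinet_floor between -0.01 and 0.015 m and angle between case_3's own z axis and vertical below 0.12 rad and contact force between case_3 and cabinet above 3.5 N) and contact force between the fingers and case_3 below 0.1 N) or ((x of case_4 in the frame of cabinet_floor between -0.085 and 0.08 m and y of case_4 in the frame of cabinet_floor between -0.115 and 0.115 m and z of case_4 in the frame of cabinet_floor between -0.01 and 0.015 m and angle between case_4's own z axis and vertical below 0.12 rad and contact force between case_4 and cabinet above 3.5 N) and contact force between the fingers and case_4 below 0.1 N) or ((x of case_5 in the frame of cabinet_floor between -0.085 and 0.08 m and y of case_5 in the frame of cabinet_floor between -0.115 and 0.115 m and z of case_5 in the frame of cabinet_floor between -0.01 and 0.015 m and angle between case_5's own z axis and vertical below 0.12 rad and contact force between case_5 and cabinet above 3.5 N) and contact force between the fingers and case_5 below 0.1 N)) and value of joint door above 0.3 rad), for 0.3 s.
3. the door is shut on the loaded case (((x of case_1 in the frame of cabinet_floor between -0.085 and 0.08 m and y of case_1 in the frame of cabinet_floor between -0.115 and 0.115 m and z of case_1 in the frame of cabinet_floor between -0.01 and 0.015 m and angle between case_1's own z axis and vertical below 0.12 rad and contact force between case_1 and cabinet above 3.5 N) or (x of case_2 in the frame of cabinet_floor between -0.085 and 0.08 m and y of case_2 in the frame of cabinet_floor between -0.115 and 0.115 m and z of case_2 in the frame of cabinet_floor between -0.01 and 0.015 m and angle between case_2's own z axis and vertical below 0.12 rad and contact force between case_2 and cabinet above 3.5 N) or (x of case_3 in the frame of cabinet_floor between -0.085 and 0.08 m and y of case_3 in the frame of cabinet_floor between -0.115 and 0.115 m and z of case_3 in the frame of cabinet_floor between -0.01 and 0.015 m and angle between case_3's own z axis and vertical below 0.12 rad and contact force between case_3 and cabinet above 3.5 N) or (x of case_4 in the frame of cabinet_floor between -0.085 and 0.08 m and y of case_4 in the frame of cabinet_floor between -0.115 and 0.115 m and z of case_4 in the frame of cabinet_floor between -0.01 and 0.015 m and angle between case_4's own z axis and vertical below 0.12 rad and contact force between case_4 and cabinet above 3.5 N) or (x of case_5 in the frame of cabinet_floor between -0.085 and 0.08 m and y of case_5 in the frame of cabinet_floor between -0.115 and 0.115 m and z of case_5 in the frame of cabinet_floor between -0.01 and 0.015 m and angle between case_5's own z axis and vertical below 0.12 rad and contact force between case_5 and cabinet above 3.5 N)) and value of joint door below 0.05 rad), for 0.2 s.
At the end, for the whole second after the job is handed in: The loaded case stands upright (within 7 degrees) on the dry cabinet's floor, wholly inside; the door is shut to within 0.05 rad; every empty case present lies upright (within 7 degrees) inside the tray's walls, on its floor or on another case; all cases are at rest (all of step 3 and ((x of case_1 in the frame of tray_in between -0.08 and 0.08 m and y of case_1 in the frame of tray_in between -0.1 and 0.1 m and z of case_1 in the frame of tray_in between -0.01 and 0.09 m and angle between case_1's own z axis and vertical below 0.12 rad) or (x of case_1 in the frame of cabinet_floor between -0.085 and 0.08 m and y of case_1 in the frame of cabinet_floor between -0.115 and 0.115 m and z of case_1 in the frame of cabinet_floor between -0.01 and 0.015 m and angle between case_1's own z axis and vertical below 0.12 rad and contact force between case_1 and cabinet above 3.5 N)) and ((x of case_2 in the frame of tray_in between -0.08 and 0.08 m and y of case_2 in the frame of tray_in between -0.1 and 0.1 m and z of case_2 in the frame of tray_in between -0.01 and 0.09 m and angle between case_2's own z axis and vertical below 0.12 rad) or (x of case_2 in the frame of cabinet_floor between -0.085 and 0.08 m and y of case_2 in the frame of cabinet_floor between -0.115 and 0.115 m and z of case_2 in the frame of cabinet_floor between -0.01 and 0.015 m and angle between case_2's own z axis and vertical below 0.12 rad and contact force between case_2 and cabinet above 3.5 N)) and ((x of case_3 in the frame of tray_in between -0.08 and 0.08 m and y of case_3 in the frame of tray_in between -0.1 and 0.1 m and z of case_3 in the frame of tray_in between -0.01 and 0.09 m and angle between case_3's own z axis and vertical below 0.12 rad) or (x of case_3 in the frame of cabinet_floor between -0.085 and 0.08 m and y of case_3 in the frame of cabinet_floor between -0.115 and 0.115 m and z of case_3 in the frame of cabinet_floor between -0.01 and 0.015 m and angle between case_3's own z axis and vertical below 0.12 rad and contact force between case_3 and cabinet above 3.5 N)) and ((x of case_4 in the frame of tray_in between -0.08 and 0.08 m and y of case_4 in the frame of tray_in between -0.1 and 0.1 m and z of case_4 in the frame of tray_in between -0.01 and 0.09 m and angle between case_4's own z axis and vertical below 0.12 rad) or (x of case_4 in the frame of cabinet_floor between -0.085 and 0.08 m and y of case_4 in the frame of cabinet_floor between -0.115 and 0.115 m and z of case_4 in the frame of cabinet_floor between -0.01 and 0.015 m and angle between case_4's own z axis and vertical below 0.12 rad and contact force between case_4 and cabinet above 3.5 N)) and ((x of case_5 in the frame of tray_in between -0.08 and 0.08 m and y of case_5 in the frame of tray_in between -0.1 and 0.1 m and z of case_5 in the frame of tray_in between -0.01 and 0.09 m and angle between case_5's own z axis and vertical below 0.12 rad) or (x of case_5 in the frame of cabinet_floor between -0.085 and 0.08 m and y of case_5 in the frame of cabinet_floor between -0.115 and 0.115 m and z of case_5 in the frame of cabinet_floor between -0.01 and 0.015 m and angle between case_5's own z axis and vertical below 0.12 rad and contact force between case_5 and cabinet above 3.5 N)) and linear speed of each of case_1, case_2, case_3, case_4, case_5 below 0.02 m/s); the robot touches nothing.
It fails at once if a bystander (coupling, weights, gauge, spanner, tape roll) is shifted by more than 6 cm (distance of any of coupling, weights, dial_gauge, spanner, tape_roll from where it was at the start of the episode above 0.06 m).
Of case_1, case_3, case_4 only 1 to 3 are there at a start; the rules pass over those that are not, and their reading is None.
At some moment in a run one of case_1, case_2, case_3, case_4, case_5 may be knocked a few centimetres aside while the robot is not near it.
It also fails if it takes over 208 s, if anything falls off the work surface, if the arm or the gripper's body presses on something with over 40 N, if the wrist force passes 120 N, or if a joint passes its speed limit or range.

## Working session

There is one attempt and no reset: what is moved stays moved. The work goes in short steps, Python scripts to look and compute and a tool call to move; the robot and the scene stay as the last step left them, time stands still between calls to the robot, and variables do not carry over. Pictures are saved under pics/ and viewed, at most 14 in all, crops included, and the job is handed in when it is done.

Besides the shell and the picture viewer there is one more tool, called as name(argument=value, ...) on one line, values as JSON. move_arm: Moves the arm, as the interface text tells. Its arguments: {"type":"object","properties":{"steps":{"type":"array"}},"required":["steps"]}

```bash
mkdir -p pics
cat > h.py <<'E'
from bench import *
import numpy as np, cv2
def cam(n):
    m=camera_model(n); R=cv2.Rodrigues(np.array(m["rvec"],float))[0]; return m,R,np.array(m["tvec"],float)
def cloud(n,d):
    m,R,t=cam(n); v,u=np.mgrid[0:384,0:512]
    P=np.stack([(u-m["cx"])/m["fx"]*d,(v-m["cy"])/m["fy"]*d,d],-1)
    return (P-t)@R      # world points HxWx3
def ray(n,uv,z):
    m,R,t=cam(n); r=R.T@np.array([(uv[0]-m["cx"])/m["fx"],(uv[1]-m["cy"])/m["fy"],1]); c=-R.T@t
    return c+r*(z-c[2])/r[2]
def proj(n,p):
    m,R,t=cam(n); q=R@np.array(p)+t; return np.array([m["fx"]*q[0]/q[2]+m["cx"],m["fy"]*q[1]/q[2]+m["cy"]])
def save(name,im): cv2.imwrite("pics/"+name,cv2.cvtColor(im,cv2.COLOR_RGB2BGR))
E
python3 - <<'E'
from h import *
o=get_obs(); print({k:np.round(v,3) for k,v in o.items()})
for n in("top","side"):
    im,d=snapshot(n); save(n+"0.png",im); np.save(n+"0.npy",d)
    m,R,t=cam(n); print(n,-R.T@t,R[2])
    P=cloud(n,d)
    for s in silhouettes(n,"case_1"):
        q=P[s["pixels"]&(d>0)]; print(n,"case",round(s["score"],2),np.round(s["uv"]),s["pixels"].sum(),np.round(np.median(q,0),3),np.round(q.max(0),3))
    for k in("tray","cabinet","coupling","weights","dial_gauge","spanner","tape_roll","door_handle","door_hinge","tray_in","cabinet_floor"):
        for s in spot_point(n,k)[:2]: print(n,k,round(s["score"],2),np.round(s["uv"]),np.round(ray(n,s["uv"],0),3))
E
```

```text
{'time': np.float64(0.0), 'joint_positions': array([ 1.222,  0.088,  1.372, -0.   ,  1.684, -0.103]), 'qvel': array([-0.001,  0.   ,  0.   ,  0.   ,  0.002, -0.   ]), 'joint_torque': array([-2.0000e-03, -3.4020e+01, -3.0242e+01,  7.2000e-02,  3.3000e-02,
       -0.0000e+00]), 'tool_pos': array([0.134, 0.533, 0.218]), 'ee_rot': array([-3.139, -0.   ,  2.896]), 'wrist_force': array([ 1.238, -1.488,  0.625]), 'wrist_torque': array([-0.027, -0.002, -0.03 ]), 'finger_force': np.float64(0.0), 'width': np.float64(0.094)}
top [ 0.52785493 -0.00571417  1.35715041] [ 0.06380702 -0.02150544 -0.99773051]
top case 0.85 [299. 203.] 335 [ 0.554 -0.17   0.04 ] [ 0.593 -0.144  0.047]
top case 0.64 [303. 173.] 394 [ 0.664 -0.181  0.04 ] [ 0.712 -0.152  0.047]
top case 0.59 [298. 244.] 350 [ 0.403 -0.177  0.039] [ 0.441 -0.133  0.051]
top case 0.57 [269. 206.] 327 [ 0.551 -0.063  0.04 ] [ 0.593 -0.032  0.048]
top tray 0.86 [359. 225.] [ 0.477 -0.395  0.   ]
top cabinet 0.69 [163. 163.] [0.706 0.315 0.   ]
top coupling 0.4 [265. 237.] [ 0.436 -0.054  0.   ]
top weights 0.62 [328. 154.] [ 0.738 -0.287  0
[... 593 characters left out ...]
4 [240. 180.] 513 [ 0.662 -0.165  0.039] [ 0.705 -0.15   0.046]
side case 0.68 [280. 219.] 611 [ 0.549 -0.047  0.039] [ 0.592 -0.029  0.046]
side case 0.64 [332. 188.] 533 [ 0.398 -0.163  0.039] [ 0.436 -0.129  0.046]
side tray 0.73 [304. 140.] [ 0.469 -0.398  0.   ]
side coupling 0.62 [319. 223.] [ 0.433 -0.056  0.   ]
side weights 0.87 [219. 162.] [ 0.746 -0.284  0.   ]
side dial_gauge 0.74 [203. 208.] [ 0.774 -0.093  0.   ]
side tape_roll 0.67 [329. 267.] [0.412 0.085 0.   ]
side door_handle 0.7 [244. 222.] [ 0.649 -0.051  0.   ]
side door_hinge 0.59 [302. 316.] [0.487 0.222 0.   ]
side door_hinge 0.34 [278. 222.] [ 0.55  -0.055  0.   ]
side tray_in 0.97 [302. 144.] [ 0.477 -0.376 -0.   ]
```

Run:
```python
import cv2
im=cv2.imread("pics/top0.png"); c=im[110:290,90:430]; cv2.imwrite("pics/top0c.png",cv2.resize(c,(800,424),interpolation=cv2.INTER_CUBIC))
```

```text
(no output)
```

View pics/top0c.png

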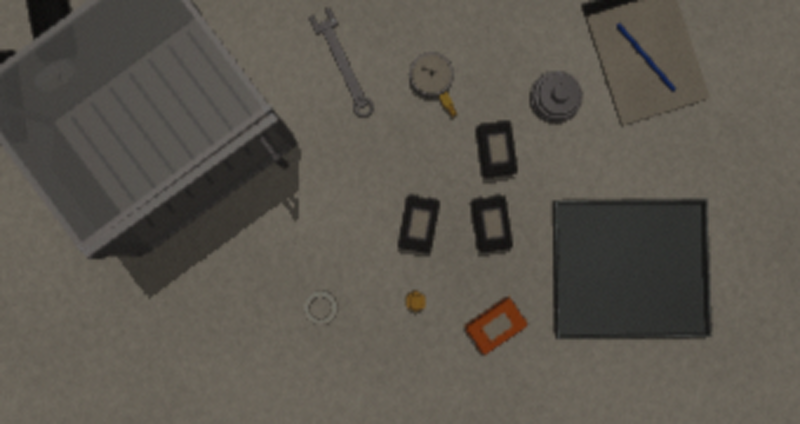

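View pics/side0.png

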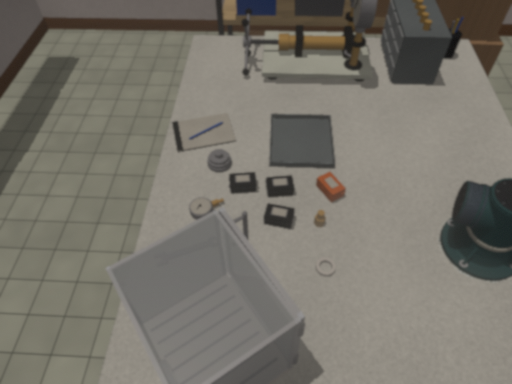

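Top view (full image ≈ 90+u/2.35, 110+v/2.36): black cases with grey seam/white label sit at crop (419,225), (492,223), (496,150), so three cases. The orange look-alike at (496,326) will be left alone. The coupling is at (415,300), the tape at (320,307), the tray at (632,268), and the closed cabinet with its handle at (275,150). Next I'll measure precise poses.

Run:
```python
from h import *
im=cv2.cvtColor(cv2.imread("pics/top0.png"),cv2.COLOR_BGR2RGB)
for n in("top","side"):
    d=np.load(n+"0.npy");P=cloud(n,d)
    X,Y,Z=P[...,0],P[...,1],P[...,2]
    m=(d>0)&(Z>.032)&(Z<.048)&(X>.3)&(X<.75)&(Y<.0)&(Y>-.27)
    k,l,st,c=cv2.connectedComponentsWithStats(m.astype(np.uint8))
    for i in range(1,k):
        if st[i,4]>150:
            r=cv2.minAreaRect((P[l==i][:,:2]*1000).astype(np.float32)); b=cv2.boxPoints(r)
            print(n,"case",np.round(c[i]),st[i,4],np.round(r[0],0),np.round(r[1],0),round(r[2],1), "col",cv2.imread("pics/%s0.png"%n)[int(c[i][1])-4,int(c[i][0])][::-1], np.round(np.median(Z[l==i]),4))
    # bystanders/tray
    m=(d>0)&(Z>.014)&(Z<.03)&(X>.3)&(X<.65)&(Y<-.24)
    r=cv2.minAreaRect((P[m][:,:2]*1000).astype(np.float32)); print(n,"tray",np.round(r[0]),np.round(r[1]),round(r[2],1))
    # cabinet
    for lo,hi in((.29,.32),(.25,.285),(.02,.04)):
        m=(d>0)&(Z>lo)&(Z<hi)&(X>.4)&(Y>.05)&(X<1.05)&(Y<.65)
        if m.sum()>30:
            q=(P[m][:,:2]*1000).astype(np.float32); r=cv2.minAreaRect(q); print(n,lo,m.sum(),np.round(r[0]),np.round(r[1]),round(r[2],1)); print(np.round(cv2.boxPoints(r)).tolist())
print("hinge",ray("top",spot_point("top","door_hinge")[0]["uv"],.3),"handle",ray("top",spot_point("top","door_handle")[0]["uv"],.265),"floor",ray("top",spot_point("top","cabinet_floor")[0]["uv"],.03))
print("cab",ray("top",spot_point("top","cabinet")[0]["uv"],0))
for s in spot_point("side","door_hinge")[:2]: print(ray("side",s["uv"],.3))
for s in spot_point("side","door_handle")[:1]: print(ray("side",s["uv"],.265))
c=im[120:240,80:240]; save("cab0.png",cv2.resize(c,(800,600),interpolation=cv2.INTER_CUBIC))
```

```text
top case [301. 173.] 317 [ 666. -182.] [80. 50.] 7.4 col [96 88 77] 0.0403
top case [268. 205.] 319 [552. -62.] [50. 80.] 80.1 col [94 86 75] 0.0401
top case [299. 205.] 316 [ 552. -173.] [80. 50.] 7.2 col [92 85 74] 0.0401
top case [301. 248.] 323 [ 400. -179.] [50. 80.] 33.4 col [111  49  18] 0.0397
top tray [ 471. -492.] [445. 314.] 89.9
top 0.29 8936 [679. 298.] [291. 285.] 36.8
[[477.0, 325.0], [648.0, 96.0], [880.0, 271.0], [710.0, 499.0]]
top 0.25 220 [669. 211.] [200. 375.] 77.2
[[464.0, 155.0], [830.0, 72.0], [874.0, 267.0], [508.0, 350.0]]
top 0.02 556 [738. 385.] [518. 348.] 63.5
[[466.0, 231.0], [778.0, 75.0], [1009.0, 539.0], [697.0, 694.0]]
side case [243. 180.] 368 [ 661. -180.] [79. 53.] 7.2 col [111 106  98] 0.0403
side case [331. 184.] 389 [ 396. -175.] [52. 82.] 34.8 col [138 127 114] 0.0404
side case [280. 183.] 378 [ 548. -171.] [81. 55.] 6.9 col [126 120 110] 0.0404
side case [279. 213.] 439 [549. -60.] [52. 81.] 80.1 col [130 124 113] 0.0406
side tray [ 465. -491.] [453. 325.] 89.4
side 0.29 20953 [675. 297.] [291. 286.] 36.9
[[473.0, 324.0], [645.0, 95.0], [877.0, 269.0], [706.0, 498.0]]
side 0.25 687 [585. 286.] [154. 330.] 3.3
[[499.0, 446.0], [518.0, 117.0], [672.0, 126.0], [652.0, 455.0]]
side 0.02 50 [539. 370.] [68.  3.] 35.5
[[510.0, 351.0], [512.0, 349.0], [567.0, 388.0], [565.0, 390.0]]
hinge [0.51357947 0.35199612 0.3       ] handle [0.63149783 0.11822595 0.265     ] floor [0.69852412 0.31875857 0.03      ]
cab [0.70638412 0.3152939  0.        ]
[0.5126069  0.34420778 0.3       ]
[0.55634996 0.15152018 0.3       ]
[0.62793157 0.13071864 0.265     ]
```

View pics/cab0.png

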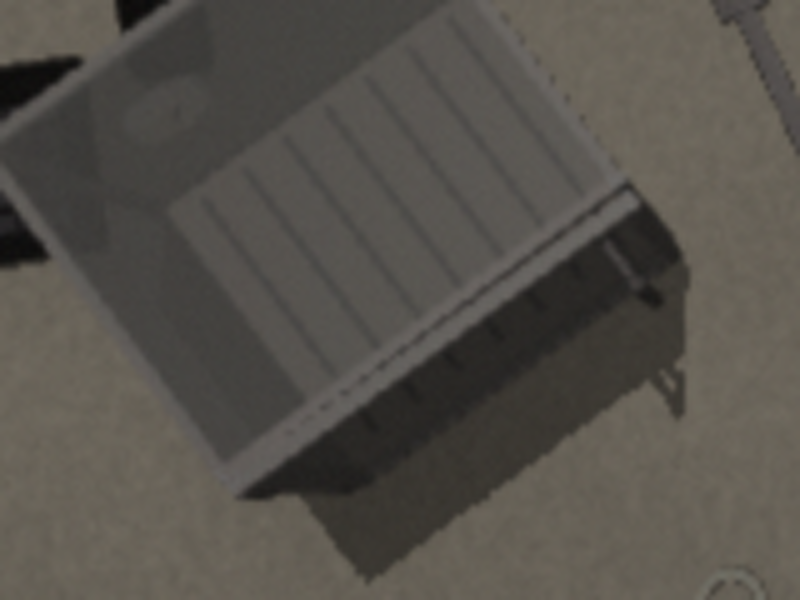

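```bash
python3 - <<'E'
import cv2,numpy as np
a=cv2.imread("pics/side0.png")[195:265,210:280]; b=cv2.imread("pics/top0.png")[155:205,190:240]
cv2.imwrite("pics/handle.png",cv2.convertScaleAbs(np.hstack([cv2.resize(x,(400,400),interpolation=cv2.INTER_CUBIC) for x in(a,b)]),alpha=1.8))
E
python3 - <<'E'
from h import *
for n in("top","side"):
    d=np.load(n+"0.npy");P=cloud(n,d); ex=np.array([.8007,.599]);ey=np.array([-.599,.8007]);H=np.array([.513,.349])
    Q=P[...,:2]-H; x=Q@ex;y=Q@ey;Z=P[...,2]
    m=(d>0)&(x<-.015)&(x>-.06)&(y<-.2)&(y>-.3)&(Z>.15)&(Z<.31)
    q=np.c_[x[m],y[m],Z[m]]; print(n,np.round(q[np.argsort(-q[:,2])][::max(1,len(q)//40)]*1000).astype(int).tolist())
E
```

```text
top [[-43, -248, 291], [-43, -252, 291], [-40, -254, 290], [-39, -252, 290], [-45, -251, 290], [-41, -250, 290], [-47, -253, 290], [-45, -247, 288], [-44, -254, 286], [-47, -249, 285], [-38, -248, 284], [-41, -246, 284], [-17, -253, 284], [-25, -254, 282], [-21, -253, 282], [-48, -251, 282], [-29, -254, 282], [-23, -251, 282], [-19, -251, 281], [-21, -249, 281], [-29, -250, 281], [-17, -249, 281], [-31, -253, 281], [-36, -249, 281], [-31, -249, 281], [-23, -247, 281], [-27, -248, 281], [-27, -252, 280], [-35, -253, 280], [-18, -255, 279], [-32, -255, 279], [-33, -251, 279], [-25, -250, 278], [-46, -255, 274], [-48, -253, 269], [-43, -256, 268], [-47, -248, 261], [-48, -250, 251], [-44, -246, 251], [-46, -254, 246], [-44, -256, 244], [-47, -252, 236], [-47, -248, 227], [-48, -250, 224], [-47, -254, 219], [-44, -256, 218], [-48, -252, 206], [-24, -253, 199], [-28, -253, 195], [-16, -254, 194], [-21, -254, 192], [-25, -255, 191], [-47, -253, 189], [-45, -255, 188], [-46, -247, 188], [-48, -249, 187]]
side [[-42, -244, 293], [-45, -252, 290], [-40, -249, 289], [-42, -243, 288], [-39, -246, 287], [-41, -243, 286], [-46, -243, 284], [-16, -247, 282], [-37, -248, 282], [-25, -248, 282], [-22, -244, 281], [-22, -247, 281], [-25, -245, 280], [-35, -245, 280], [-30, -245, 280], [-27, -252, 279], [-20, -245, 278], [-30, -245, 277], [-46, -244, 273], [-39, -248, 271], [-44, -244, 268], [-45, -243, 264], [-41, -244, 262], [-46, -243, 259], [-41, -245, 257], [-43, -243, 254], [-39, -245, 250], [-39, -246, 246], [-39, -246, 243], [-38, -245, 240], [-43, -244, 237], [-45, -243, 233], [-43, -244, 230], [-42, -243, 228], [-42, -243, 224], [-39, -247, 222], [-47, -244, 218], [-42, -243, 215], [-39, -248, 211], [-41, -243, 207], [-47, -245, 200], [-46, -243, 196]]
```

View pics/handle.png

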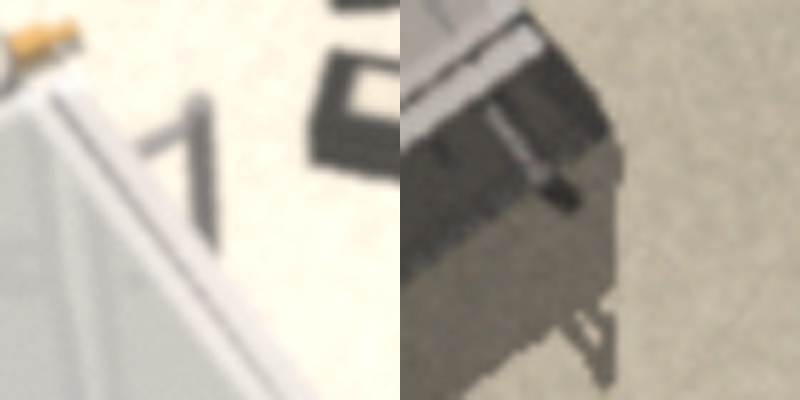

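The handle is an upright bar with standoffs at both ends (z≈0.28 and 0.195). I'll grip it with the fingers closing parallel to the door, so bar and standoff both lie between them.

move_arm(steps=[0,0,0.1,0,0,0.05,1,0,0,0.2,0,0,0.1,1,0,0,0.35,0,0,0.15,1,0,0,0.45,0.02,-0.02,0.18,1,0,0,0.6,0.055,-0.05,0.18,1,0,0,0.75,0.09,-0.08,0.18,1,0,0,0.888,0.125,-0.11,0.18,1,0,0,0.888,0.16,-0.14,0.18,1,0,0,0.888,0.195,-0.17,0.18,1,0,0,0.888,0.23,-0.2,0.18,1,0,0,0.888,0.265,-0.23,0.18,1,0,0,0.888,0.3,-0.26,0.18,1])

```text
time: 2.8
tool_pos: [0.435, 0.272, 0.3998]
ee_rot: [3.142, 0.001, -2.499]
wrist_force: [0.4, 0.2, -0.2]
width: 0.094
finger_force: 0.0
```

move_arm(steps=[0,0,0,0.035,-0.027,0,1,0,0,0,0.07,-0.054,0,1,0,0,0,0.105,-0.081,0,1,0,0,0,0.14,-0.108,0,1,0,0,0,0.175,-0.135,0,1,0,0,0,0.194,-0.15,0,1,0,0,0,0.194,-0.15,-0.04,1,0,0,0,0.194,-0.15,-0.08,1,0,0,0,0.194,-0.15,-0.11,1,0,0,0,0.194,-0.15,-0.135,1,0,0,0,0.194,-0.15,-0.155,1,0,0,0,0.194,-0.15,-0.155,1])

```text
time: 4.0
tool_pos: [0.6262, 0.1233, 0.2401]
ee_rot: [3.137, -0.007, -2.499]
wrist_force: [-0.5, -0.7, 0.3]
width: 0.0941
finger_force: 0.0
```

move_arm(steps=[0,0,0,0,0,0,0.4,0,0,0,0,0,0,0.3,0,0,0,0,0,0,0.2,0,0,0,0,0,0,0.1,0,0,0,0,0,0,0,0,0,0,0,0,0,0,0,0,0,0,0,0,0])

```text
time: 4.7
tool_pos: [0.6278, 0.1235, 0.2445]
ee_rot: [3.142, 0.0, -2.499]
wrist_force: [-0.5, 0.2, -0.8]
width: 0.0413
finger_force: 0.0
```

move_arm(steps=[0,0,0,0,0,0,0,0,0,0,0,0,0,0,0,0,0,0,0,0,0,0,0,0,0,0,0,0,0,0,0,0,0,0,0])

```text
time: 5.2
tool_pos: [0.6279, 0.1233, 0.2445]
ee_rot: [-3.141, -0.0, -2.5]
wrist_force: [0.6, -0.4, -1.2]
width: 0.0106
finger_force: 30.0
```

Run:
```python
import numpy as np
H=np.array([.513,.349]);p0=np.array([.628,.123])-H
for deg in range(0,108,7):
    t=-np.radians(deg);R=np.array([[np.cos(t),-np.sin(t)],[np.sin(t),np.cos(t)]])
    print(deg,round(t,3),np.round(R@p0-p0,3),np.round(R@p0+H,3))
```

```text
0 -0.0 [0. 0.] [0.628 0.123]
7 -0.122 [-0.028 -0.012] [0.6   0.111]
14 -0.244 [-0.058 -0.021] [0.57  0.102]
21 -0.367 [-0.089 -0.026] [0.539 0.097]
28 -0.489 [-0.12  -0.028] [0.508 0.095]
35 -0.611 [-0.15  -0.025] [0.478 0.098]
42 -0.733 [-0.181 -0.019] [0.447 0.104]
49 -0.855 [-0.21  -0.009] [0.418 0.114]
56 -0.977 [-0.238  0.004] [0.39  0.127]
63 -1.1 [-0.264  0.021] [0.364 0.144]
70 -1.222 [-0.288  0.041] [0.34  0.164]
77 -1.344 [-0.309  0.063] [0.319 0.186]
84 -1.466 [-0.328  0.088] [0.3   0.211]
91 -1.588 [-0.343  0.115] [0.285 0.238]
98 -1.71 [-0.355  0.144] [0.273 0.267]
105 -1.833 [-0.363  0.173] [0.265 0.296]
```

move_arm(steps=[0,0,-0.061,-0.0145,-0.0065,0,0,0,0,-0.122,-0.028,-0.012,0,0,0,0,-0.244,-0.058,-0.021,0,0,0,0,-0.367,-0.089,-0.026,0,0,0,0,-0.489,-0.12,-0.028,0,0])

```text
time: 5.7
tool_pos: [0.5069, 0.0955, 0.2444]
ee_rot: [3.14, 0.001, -2.994]
wrist_force: [1.5, 5.9, 1.7]
width: 0.0106
finger_force: 30.0
```

move_arm(steps=[0,0,-0.122,-0.03,0.003,0,0,0,0,-0.244,-0.061,0.009,0,0,0,0,-0.366,-0.09,0.019,0,0,0,0,-0.488,-0.118,0.032,0,0,0,0,-0.611,-0.144,0.049,0,0,0,0,-0.733,-0.168,0.069,0,0,0,0,-0.855,-0.189,0.091,0,0,0,0,-0.977,-0.208,0.116,0,0,0,0,-1.099,-0.223,0.143,0,0,0,0,-1.221,-0.235,0.172,0,0,0,0,-1.344,-0.243,0.201,0,0,0,0,-1.344,-0.243,0.201,0,0])

```text
time: 6.9
tool_pos: [0.2646, 0.2989, 0.2444]
ee_rot: [3.14, -0.001, 1.953]
wrist_force: [3.1, 0.0, -1.7]
width: 0.0105
finger_force: 30.0
```

Run:
```python
from h import *
print(np.round(get_obs()["joint_positions"],3))
im,d=snapshot("top"); save("top1.png",im[100:300,60:360].repeat(2,0).repeat(2,1))
```

```text
[ 0.704 -0.26   1.643 -0.     1.757  0.322]
```

View pics/top1.png

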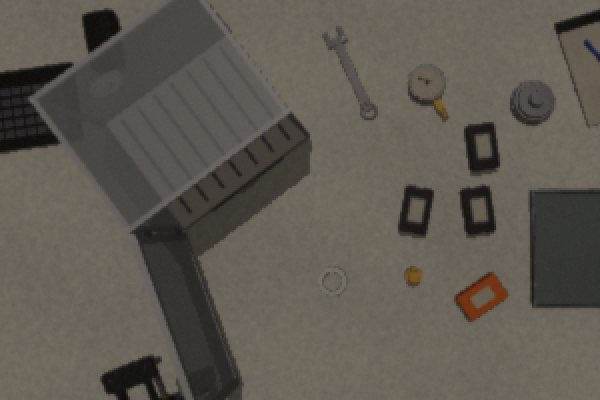

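Door is open at about 106° (door from (140,230) to (200,400) in the crop) and the cases haven't moved. Releasing the handle and rising.

move_arm(steps=[0,0,0,0,0,0,1,0,0,0,0,0,0,1,0,0,0,0,0,0,1,0,0,0,0,0,0.03,1,0,0,0,0,0,0.07,1,0,0,0,0,0,0.115,1,0,0,0.1,0,0,0.155,1,0,0,0.22,0,-0.01,0.175,1,0,0,0.34,0.03,-0.04,0.175,1,0,0,0.46,0.06,-0.075,0.175,1,0,0,0.58,0.085,-0.11,0.175,1,0,0,0.7,0.11,-0.145,0.175,1])

```text
time: 8.15
tool_pos: [0.3717, 0.1555, 0.4198]
ee_rot: [3.141, 0.0, 2.636]
wrist_force: [0.8, 0.9, 0.1]
width: 0.0938
finger_force: 0.0
```

move_arm(steps=[0,0,0.12,0.025,-0.035,0,1,0,0,0.24,0.05,-0.07,0,1,0,0,0.318,0.07,-0.11,0,1,0,0,0.318,0.085,-0.155,-0.02,1,0,0,0.318,0.09,-0.2,-0.05,1,0,0,0.318,0.09,-0.203,-0.08,1])

```text
time: 8.75
tool_pos: [0.4616, -0.0501, 0.3389]
ee_rot: [-3.14, 0.001, 2.943]
wrist_force: [-0.5, 0.3, -0.2]
width: 0.0941
finger_force: 0.0
```

move_arm(steps=[-0.024,-0.137,0,0,0,-0.02,1,-0.048,-0.274,0,0,0,-0.06,1,-0.072,-0.41,0,0,0.002,-0.1,1,-0.096,-0.547,0,0,0.004,-0.14,1,-0.12,-0.684,0,0,0.006,-0.18,1,-0.135,-0.773,0,-0.002,0.006,-0.224,1,-0.135,-0.773,0,-0.002,0.006,-0.224,1,-0.135,-0.773,0,-0.002,0.006,-0.224,1])

```text
time: 9.55
tool_pos: [0.453, -0.0384, 0.1053]
ee_rot: [3.121, 0.766, 2.94]
wrist_force: [1.7, -0.3, 1.7]
width: 0.0941
finger_force: 0.0
```

Run:
```python
from h import *
o=get_obs(); print(np.round(o["joint_positions"],3),np.round(o["tool_pos"],4),np.round(o["ee_rot"],3))
from scipy.spatial.transform import Rotation as Ro
print(np.round(Ro.from_euler("xyz",o["ee_rot"]).as_matrix(),3))
im,d=snapshot("side"); save("side1.png",im[120:330,180:440].repeat(3,0).repeat(3,1)[:600,:780])
```

```text
[-0.25  -0.635  2.339  0.086  0.674 -1.673] [ 0.453  -0.0384  0.1053] [3.121 0.766 2.94 ]
[[-0.706  0.186  0.683]
 [ 0.144  0.982 -0.119]
 [-0.693  0.015 -0.72 ]]
```

View pics/side1.png

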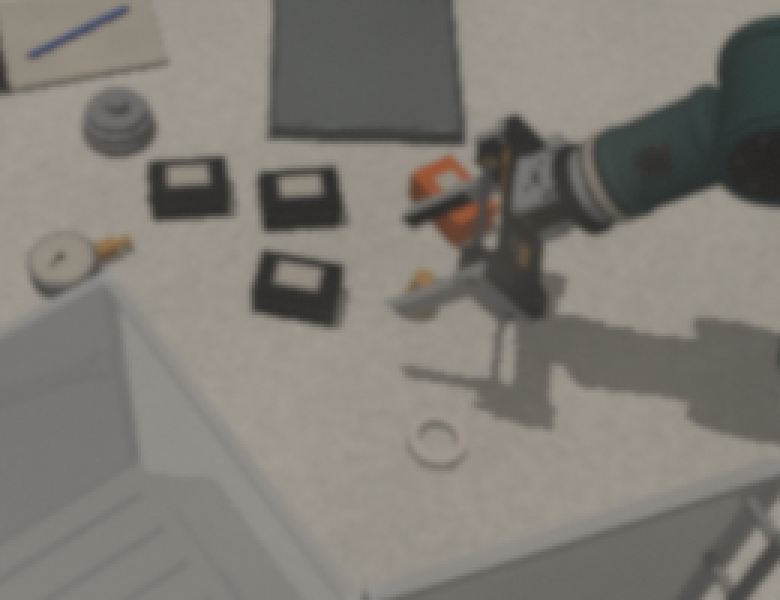

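move_arm(steps=[0,0,0,0,0,0,1,0,0,0,0,0,0,1])

```text
time: 9.8
tool_pos: [0.4659, -0.0414, 0.1285]
ee_rot: [3.124, 0.801, 2.942]
wrist_force: [0.0, 0.2, -0.6]
width: 0.0941
finger_force: 0.0
```

Run:
```python
from h import *
o=get_obs(); print(np.round(o["joint_positions"],3),np.round(o["tool_pos"],4),np.round(o["ee_rot"],3))
from scipy.spatial.transform import Rotation as Ro
print(np.round(Ro.from_euler("xyz",o["ee_rot"]).as_matrix(),3))
```

```text
[-0.249 -0.635  2.308  0.087  0.67  -1.673] [ 0.4659 -0.0414  0.1285] [3.124 0.801 2.942]
[[-0.682  0.185  0.708]
 [ 0.138  0.983 -0.125]
 [-0.718  0.013 -0.696]]
```

move_arm(steps=[0,0,0,0.015,-0.003,-0.015,1,0,0,0,0.03,-0.005,-0.03,1,0,0,0,0.03,-0.005,-0.03,1,0,0,0,0.03,-0.005,-0.03,1,0,0,0,0.03,-0.005,-0.03,1])

```text
time: 10.3
tool_pos: [0.491, -0.0451, 0.0891]
ee_rot: [3.123, 0.789, 2.942]
wrist_force: [-0.1, -0.5, 0.7]
width: 0.0935
finger_force: 0.0
```

```bash
cat >> h.py <<'E'
def st():
    from scipy.spatial.transform import Rotation as Ro
    o=get_obs(); M=Ro.from_euler("xyz",o["ee_rot"]).as_matrix()
    print("q",np.round(o["joint_positions"],3),"tcp",np.round(o["tool_pos"],4),"y",np.round(M[:,1],3),"a",np.round(M[:,2],3),"F",np.round(o["wrist_force"],1),"w",round(float(o["width"]),4))
E
python3 -c "
from h import *
st()"
```

```text
q [-0.239 -0.483  2.31   0.092  0.529 -1.678] tcp [ 0.491  -0.0451  0.0891] y [0.185 0.983 0.013] a [ 0.699 -0.122 -0.704] F [-0.1 -0.5  0.7] w 0.0935
```

move_arm(steps=[0,0,0,0.01,-0.005,-0.01,1,0,0,0,0.025,-0.01,-0.025,1,0,0,0,0.04,-0.012,-0.04,1,0,0,0,0.04,-0.012,-0.04,1,0,0,0,0.04,-0.012,-0.04,1])

```text
time: 10.8
tool_pos: [0.5294, -0.0567, 0.0466]
ee_rot: [3.122, 0.785, 2.942]
wrist_force: [0.7, -0.2, -0.4]
width: 0.094
finger_force: 0.0
```

```bash
python3 -c "
from h import *
st()"
```

```text
q [-0.246 -0.276  2.277  0.148  0.36  -1.743] tcp [ 0.5294 -0.0567  0.0466] y [0.185 0.983 0.014] a [ 0.697 -0.121 -0.707] F [ 0.7 -0.2 -0.4] w 0.094
```

move_arm(steps=[0,0,0.01,0.012,-0.002,-0.011,1,0,0,0.01,0.024,-0.004,-0.022,1,0,0,0.01,0.024,-0.004,-0.022,1,0,0,0.01,0.024,-0.004,-0.022,1])

```text
time: 11.2
tool_pos: [0.5532, -0.0605, 0.0247]
ee_rot: [3.123, 0.786, 2.952]
wrist_force: [0.2, -0.2, -0.8]
width: 0.0943
finger_force: 0.0
```

```bash
python3 -c "
from h import *
st()"
```

```text
q [-0.247 -0.161  2.245  0.219  0.28  -1.823] tcp [ 0.5532 -0.0605  0.0247] y [0.175 0.984 0.013] a [ 0.698 -0.115 -0.707] F [ 0.2 -0.2 -0.8] w 0.0943
```

Good pose. Grip, then lift to weigh.

move_arm(steps=[0,0,0,0,0,0,0,0,0,0,0,0,0,0,0,0,0,0,0,0,0,0,0,0,0,0,0,0,0,0,0,0,0,0,0,0,0,0,0,0,0,0,0,0,0,0,0,0,0])

```text
time: 11.9
tool_pos: [0.5532, -0.0607, 0.0236]
ee_rot: [3.123, 0.785, 2.952]
wrist_force: [-1.8, -0.7, 1.6]
width: 0.0503
finger_force: 29.9
```

move_arm(steps=[0,0,0,0,0,0.01,0,0,0,0,0,0,0.03,0,0,0,0,0,0,0.05,0,0,0,0,0,0,0.06,0,0,0,0,0,0,0.06,0,0,0,0,0,0,0.06,0,0,0,0,0,0,0.06,0])

```text
time: 12.6
tool_pos: [0.5521, -0.0604, 0.0816]
ee_rot: [3.122, 0.781, 2.951]
wrist_force: [-1.1, 0.1, -1.6]
width: 0.0495
finger_force: 29.9
```

```bash
cat > w.py <<'E'
from h import *
F=[]
for i in range(8):
    snapshot("side"); o=get_obs(); F.append(o["wrist_force"])
print("meanF",np.round(np.mean(F,0),2),np.round(np.std(F,0),2)); st()
E
python3 w.py
```

```text
meanF [-0.2  -0.05 -1.29] [0.48 0.42 0.39]
q [-0.248 -0.277  2.191  0.138  0.449 -1.736] tcp [ 0.553  -0.0606  0.0832] y [0.175 0.984 0.014] a [ 0.697 -0.114 -0.708] F [ 0.5  0.4 -1.9] w 0.05
```

Case C weighs ≈1.3 N, so it is empty and goes to the tray. Measuring the tray.

Run:
```python
from h import *
im,d=snapshot("top");P=cloud("top",d)
s=silhouettes("top","tray")[0]; m=s["pixels"]&(d>0)
q=(P[m][:,:2]*1000).astype(np.float32); r=cv2.minAreaRect(q); print(s["score"],np.round(r[0]),np.round(r[1]),round(r[2],1),np.round(cv2.boxPoints(r)).tolist())
q=q[(P[m][:,2]>.013)]; r=cv2.minAreaRect(q); print(np.round(r[0]),np.round(r[1]),round(r[2],1))
```

```text
0.83 [ 484. -391.] [210. 243.] 1.1 [[377.0, -272.0], [381.0, -515.0], [591.0, -511.0], [586.0, -268.0]]
[ 484. -388.] [210. 237.] 1.1
```

move_arm(steps=[0,0,0,0,0,0.03,0,0,0,0,0,-0.01,0.055,0,0,0,-0.06,0,-0.04,0.06,0,0,0,-0.12,-0.005,-0.08,0.06,0,0,0,-0.18,-0.01,-0.12,0.06,0,0,0,-0.24,-0.02,-0.16,0.06,0,0,0,-0.3,-0.03,-0.2,0.06,0,0,0,-0.36,-0.045,-0.24,0.06,0,0,0,-0.42,-0.06,-0.28,0.06,0,0,0,-0.48,-0.08,-0.32,0.06,0,0,0,-0.536,-0.103,-0.369,0.06,0,0,0,-0.536,-0.103,-0.369,0.06,0])

```text
time: 14.3
tool_pos: [0.4483, -0.4339, 0.1444]
ee_rot: [3.125, 0.786, 2.411]
wrist_force: [0.6, 0.4, -1.8]
width: 0.05
finger_force: 29.9
```

```bash
python3 -c "
from h import *
st()"
```

```text
q [-0.955 -0.183  1.983  0.317  0.593 -1.997] tcp [ 0.4483 -0.4339  0.1444] y [0.658 0.753 0.012] a [ 0.539 -0.459 -0.706] F [ 0.6  0.4 -1.8] w 0.05
```

move_arm(steps=[0,0,0,0,0.002,-0.03,0,0,0,0,0,0.002,-0.065,0,0,0,0,0,0.002,-0.09,0,0,0,0,0,0.002,-0.105,0,0,0,0,0,0.002,-0.112,0,0,0,0,0,0.002,-0.115,0,0,0,0,0,0.002,-0.115,0,0,0,0,0,0.002,-0.115,0])

```text
time: 15.1
tool_pos: [0.4508, -0.4283, 0.0301]
ee_rot: [3.123, 0.787, 2.417]
wrist_force: [-0.6, -0.2, -1.3]
width: 0.0499
finger_force: 29.9
```

```bash
python3 -c "
from h import *
st()"
```

```text
q [-0.945 -0.012  2.098  0.559  0.331 -2.262] tcp [ 0.4508 -0.4283  0.0301] y [0.653 0.757 0.013] a [ 0.542 -0.456 -0.706] F [-0.6 -0.2 -1.3] w 0.0499
```

move_arm(steps=[0,0,0,0,0,-0.001,0.75,0,0,0,0,0,-0.001,0.75,0,0,0,0,0,-0.001,0.75,0,0,0,0,0,-0.001,0.75,0,0,0,0,0,0.02,0.75,0,0,0,0,0,0.06,0.75,0,0,0,0,0,0.1,0.75,0,0,0.1,0,0.03,0.11,0.8,0,0,0.22,0,0.07,0.11,0.9,0,0,0.34,0.005,0.11,0.11,1,0,0,0.46,0.01,0.15,0.11,1,0,0,0.58,0.015,0.19,0.11,1])

```text
time: 16.3
tool_pos: [0.4707, -0.2275, 0.1441]
ee_rot: [3.123, 0.768, 2.979]
wrist_force: [0.5, 0.1, -0.1]
width: 0.0938
finger_force: 0.0
```

```bash
cat > cs.py <<'E'
from h import *
for n in("top","side"):
    im,d=snapshot(n);P=cloud(n,d);X,Y,Z=P[...,0],P[...,1],P[...,2]
    m=(d>0)&(Z>.032)&(Z<.052)&(X>.3)&(X<.8)&(Y<.08)&(Y>-.52)
    k,l,s,c=cv2.connectedComponentsWithStats(m.astype(np.uint8))
    for i in range(1,k):
        if 200<s[i,4]<700:
            r=cv2.minAreaRect((P[l==i][:,:2]*1000).astype(np.float32)); a=r[2]+(90 if r[1][0]<r[1][1] else 0)
            print(n,np.round(c[i]),s[i,4],np.round(r[0]),np.round(r[1]),"long",round((a+90)%180-90,1),"z",np.round(np.median(Z[l==i]),3))
st()
E
python3 cs.py
```

```text
top [327. 150.] 212 [ 749. -277.] [58. 65.] long -45.4 z 0.037
top [301. 172.] 313 [ 666. -182.] [81. 50.] long 7.0 z 0.04
top [299. 205.] 321 [ 552. -173.] [79. 50.] long 8.0 z 0.04
top [371. 233.] 343 [ 451. -428.] [51. 83.] long -40.9 z 0.044
side [219. 156.] 216 [ 744. -276.] [61. 59.] long 52.0 z 0.037
side [243. 179.] 365 [ 660. -180.] [79. 54.] long 5.2 z 0.04
side [331. 184.] 384 [ 395. -176.] [52. 82.] long -57.0 z 0.04
side [280. 183.] 377 [ 548. -172.] [82. 53.] long 8.2 z 0.04
q [-0.866 -0.398  2.129  0.641  0.894 -2.566] tcp [ 0.4724 -0.2258  0.1462] y [0.144 0.99  0.01 ] a [ 0.691 -0.093 -0.717] F [0.3 0.4 0.1] w 0.0939
```

move_arm(steps=[0.1,-0.0135,-0.104,0,0,0.01,1,0.2,-0.027,-0.208,0,0,0.02,1,0.3,-0.0405,-0.312,0,0,0.03,1,0.4,-0.054,-0.416,0,0,0.03,1,0.5,-0.0675,-0.52,0,0,0.03,1,0.6,-0.081,-0.624,0,0,0.03,1,0.7,-0.0945,-0.728,0,0,0.03,1,0.8,-0.108,-0.832,0,0,0.03,1,0.9,-0.1215,-0.936,0,0,0.03,1,1,-0.135,-1.04,0,0,0.03,1,1.083,-0.146,-1.126,0,0,0.03,1])

```text
time: 17.5
tool_pos: [0.4717, -0.2293, 0.1751]
ee_rot: [2.374, -0.014, 1.42]
wrist_force: [-0.9, -0.4, 0.1]
width: 0.0944
finger_force: 0.0
```

move_arm(steps=[0.1,-0.0135,-0.104,0,0,0,1,0.2,-0.027,-0.208,0,0,0,1,0.3,-0.0405,-0.312,0,0,0,1,0.4,-0.054,-0.416,0,0,0,1,0.5,-0.0675,-0.52,0,0,0,1,0.6,-0.081,-0.624,0,0,0,1,0.7,-0.0945,-0.728,0,0,0,1,0.8,-0.108,-0.832,0,0,0,1,0.9,-0.1215,-0.936,0,0,0,1,1,-0.135,-1.04,0,0,0,1,1.083,-0.146,-1.126,0,0,0,1,1.083,-0.146,-1.126,0,0,0,1])

```text
time: 18.7
tool_pos: [0.4717, -0.2292, 0.1751]
ee_rot: [-3.126, -0.771, -0.155]
wrist_force: [-0.2, 0.9, 0.2]
width: 0.0941
finger_force: 0.0
```

```bash
python3 -c "
from h import *
st()"
```

```text
q [-0.875 -0.42   2.082  0.615  0.956  0.618] tcp [ 0.4717 -0.2292  0.1751] y [-0.143 -0.99  -0.011] a [ 0.691 -0.092 -0.717] F [-0.2  0.9  0.2] w 0.0941
```

move_arm(steps=[0,0,0.09,0.004,0.02,-0.02,1,0,0,0.18,0.008,0.04,-0.045,1,0,0,0.27,0.011,0.047,-0.07,1,0,0,0.27,0.011,0.047,-0.081,1,0,0,0.27,0.011,0.047,-0.081,1,0,0,0.27,0.011,0.047,-0.081,1])

```text
time: 19.3
tool_pos: [0.4831, -0.182, 0.0949]
ee_rot: [-3.126, -0.771, 0.115]
wrist_force: [-0.6, -0.5, -0.4]
width: 0.094
finger_force: 0.0
```

```bash
python3 -c "
from h import *
st()"
```

```text
q [-0.88  -0.271  2.153  0.805  0.966  0.193] tcp [ 0.4831 -0.182   0.0949] y [ 0.126 -0.992 -0.011] a [ 0.69   0.096 -0.717] F [-0.6 -0.5 -0.4] w 0.094
```

move_arm(steps=[0,0,0,0.02,0.003,-0.02,1,0,0,0,0.04,0.006,-0.04,1,0,0,0,0.058,0.008,-0.058,1,0,0,0,0.07,0.01,-0.071,1,0,0,0,0.07,0.01,-0.071,1,0,0,0,0.07,0.01,-0.071,0.7,0,0,0,0.07,0.01,-0.071,0,0,0,0,0.07,0.01,-0.071,0,0,0,0,0.07,0.01,-0.071,0,0,0,0,0.07,0.01,-0.071,0,0,0,0,0.07,0.01,-0.071,0,0,0,0,0.07,0.01,-0.071,0])

```text
time: 20.5
tool_pos: [0.5529, -0.1718, 0.0235]
ee_rot: [-3.126, -0.771, 0.116]
wrist_force: [-3.5, -0.6, 2.6]
width: 0.0499
finger_force: 29.9
```

move_arm(steps=[0,0,0,0,0,0,0,0,0,0,0,0,0.02,0,0,0,0,0,0,0.04,0,0,0,0,0,0,0.06,0,0,0,0,0,0,0.06,0,0,0,0,0,0,0.06,0,0,0,0,0,0,0.06,0])

```text
time: 21.2
tool_pos: [0.5518, -0.1705, 0.081]
ee_rot: [-3.121, -0.768, 0.114]
wrist_force: [0.2, 0.0, -2.2]
width: 0.0502
finger_force: 29.9
```

```bash
python3 w.py
```

```text
meanF [-0.22  0.22 -1.78] [0.52 0.48 0.3 ]
q [-0.716 -0.121  2.06   0.806  0.818  0.278] tcp [ 0.5527 -0.1713  0.0828] y [ 0.127 -0.992 -0.013] a [ 0.689  0.097 -0.718] F [-0.2 -0.4 -1.8] w 0.0502
```

A is also empty (1.8 N). To the tray, beside the first.

move_arm(steps=[0,0,0,0,0,0.03,0,0,0,0,0,-0.01,0.055,0,0,0,-0.1,-0.002,-0.03,0.06,0,0,0,-0.2,-0.006,-0.055,0.06,0,0,0,-0.3,-0.01,-0.08,0.06,0,0,0,-0.4,-0.015,-0.105,0.06,0,0,0,-0.5,-0.02,-0.13,0.06,0,0,0,-0.6,-0.026,-0.15,0.06,0,0,0,-0.7,-0.032,-0.17,0.06,0,0,0,-0.8,-0.039,-0.183,0.06,0,0,0,-0.836,-0.039,-0.183,0.06,0,0,0,-0.836,-0.039,-0.183,0.06,0])

```text
time: 22.8
tool_pos: [0.514, -0.3536, 0.1426]
ee_rot: [-3.124, -0.769, -0.719]
wrist_force: [-0.2, -0.6, -2.6]
width: 0.0502
finger_force: 29.9
```

```bash
python3 -c "
from h import *
st()"
```

```text
q [-0.693 -0.173  1.97  -0.002  0.575  1.592] tcp [ 0.514  -0.3536  0.1426] y [-0.65  -0.76  -0.012] a [ 0.534 -0.445 -0.718] F [-0.2 -0.6 -2.6] w 0.0502
```

move_arm(steps=[0,0,0,0,0,-0.03,0,0,0,0,0,0,-0.065,0,0,0,0,0,0,-0.09,0,0,0,0,0,0,-0.105,0,0,0,0,0,0,-0.111,0,0,0,0,0,0,-0.1135,0,0,0,0,0,0,-0.1135,0,0,0,0,0,0,-0.1135,0.72,0,0,0,0,0,-0.1135,0.72,0,0,0,0,0,-0.1135,0.72,0,0,0,0,0,-0.1135,0.72])

```text
time: 23.9
tool_pos: [0.5143, -0.3547, 0.0307]
ee_rot: [-3.124, -0.772, -0.72]
wrist_force: [0.5, -0.2, -0.1]
width: 0.0677
finger_force: 0.0
```

move_arm(steps=[0,0,0,0,0,0.02,0.72,0,0,0,0,0,0.06,0.72,0,0,0,0,0,0.1,0.72,0,0,0.12,0.01,0.02,0.12,0.9,0,0,0.24,0.02,0.05,0.12,1,0,0,0.36,0.03,0.08,0.12,1,0,0,0.48,0.04,0.11,0.12,1,0,0,0.6,0.05,0.14,0.12,1,0,0,0.72,0.065,0.16,0.12,1,0,0,0.8,0.08,0.165,0.11,1,0,0,0.8,0.08,0.165,0.11,1])

```text
time: 25.0
tool_pos: [0.5943, -0.1897, 0.1385]
ee_rot: [-3.123, -0.769, 0.078]
wrist_force: [-0.3, -0.1, -0.2]
width: 0.0942
finger_force: 0.0
```

```bash
python3 cs.py
```

```text
top [327. 149.] 218 [ 751. -277.] [63. 60.] long 8.8 z 0.037
top [301. 173.] 318 [ 666. -182.] [81. 50.] long 7.8 z 0.04
top [351. 215.] 282 [ 514. -354.] [50. 81.] long -40.8 z 0.044
top [371. 233.] 342 [ 451. -427.] [51. 82.] long -40.8 z 0.044
top [300. 248.] 309 [ 400. -179.] [50. 80.] long -56.8 z 0.04
side [219. 156.] 222 [ 744. -277.] [58. 62.] long -83.8 z 0.037
side [243. 179.] 363 [ 661. -180.] [79. 55.] long 5.5 z 0.04
side [331. 184.] 383 [ 395. -175.] [53. 82.] long -57.9 z 0.04
q [-0.671 -0.101  1.916  0.7    0.855  0.472] tcp [ 0.5935 -0.1896  0.1391] y [ 0.09  -0.996 -0.013] a [ 0.692  0.072 -0.718] F [-0.1  0.5 -0.8] w 0.0943
```

move_arm(steps=[0,0,0.015,0.01,0.002,-0.03,1,0,0,0.015,0.018,0.003,-0.058,1,0,0,0.015,0.018,0.003,-0.058,1,0,0,0.015,0.04,0.005,-0.08,1,0,0,0.015,0.06,0.007,-0.101,1,0,0,0.015,0.0735,0.009,-0.115,1,0,0,0.015,0.0735,0.009,-0.115,1,0,0,0.015,0.0735,0.009,-0.115,0.7,0,0,0.015,0.0735,0.009,-0.115,0,0,0,0.015,0.0735,0.009,-0.115,0,0,0,0.015,0.0735,0.009,-0.115,0,0,0,0.015,0.0735,0.009,-0.115,0])

```text
time: 26.3
tool_pos: [0.6673, -0.1807, 0.0254]
ee_rot: [-3.125, -0.771, 0.095]
wrist_force: [0.4, -0.5, 0.0]
width: 0.0574
finger_force: 0.0
```

move_arm(steps=[0,0,0,0,0,0,0,0,0,0,0,0,0,0,0,0,0,0,0,0,0,0,0,0,0,0,0.02,0,0,0,0,0,0,0.04,0,0,0,0,0,0,0.06,0,0,0,0,0,0,0.06,0,0,0,0,0,0,0.06,0])

```text
time: 27.1
tool_pos: [0.6663, -0.1796, 0.0827]
ee_rot: [-3.123, -0.768, 0.095]
wrist_force: [-0.1, -0.0, -5.2]
width: 0.0497
finger_force: 29.8
```

```bash
python3 w.py
```

```text
meanF [-0.19 -0.01 -4.24] [0.61 0.36 0.39]
q [-0.565  0.107  1.831  0.745  0.706  0.447] tcp [ 0.667  -0.1802  0.0837] y [ 0.106 -0.994 -0.013] a [ 0.691  0.083 -0.718] F [ 0.1  0.1 -4. ] w 0.0499
```

B is the heavy one (4.2 N). Carrying it to in front of the cabinet.

move_arm(steps=[0,0,0,0,0,0.03,0,0,0,0.04,-0.01,0.02,0.045,0,0,0,0.1,-0.025,0.055,0.045,0,0,0,0.16,-0.04,0.09,0.045,0,0,0,0.22,-0.056,0.125,0.045,0,0,0,0.28,-0.072,0.16,0.045,0,0,0,0.34,-0.088,0.195,0.045,0,0,0,0.4,-0.104,0.23,0.045,0,0,0,0.46,-0.12,0.265,0.045,0,0,0,0.522,-0.136,0.3,0.045,0,0,0,0.522,-0.152,0.331,0.03,0,0,0,0.522,-0.152,0.331,0.01,0])

```text
time: 28.7
tool_pos: [0.5136, 0.154, 0.0955]
ee_rot: [-3.126, -0.773, 0.624]
wrist_force: [0.2, 0.9, -4.1]
width: 0.0498
finger_force: 29.8
```

move_arm(steps=[0,0,0,0,0,0,0,0,0,0,0,0,0,0])

```text
time: 28.9
tool_pos: [0.5154, 0.1505, 0.0948]
ee_rot: [-3.124, -0.771, 0.616]
wrist_force: [0.9, -0.5, -3.4]
width: 0.0499
finger_force: 29.8
```

Run:
```python
from h import *
st()
im,d=snapshot("top"); a=im[110:290,80:320]
im,d=snapshot("side"); b=im[170:380,150:430]
save("p2.png",np.vstack([cv2.resize(a,(400,300)),cv2.resize(b,(400,300))]))
P=cloud("side",d)
```

```text
q [-0.142 -0.277  2.157  0.745  0.811  0.403] tcp [0.5154 0.1505 0.0948] y [ 0.587 -0.809 -0.012] a [ 0.559  0.416 -0.717] F [ 0.9 -0.5 -3.4] w 0.0499
```

View pics/p2.png

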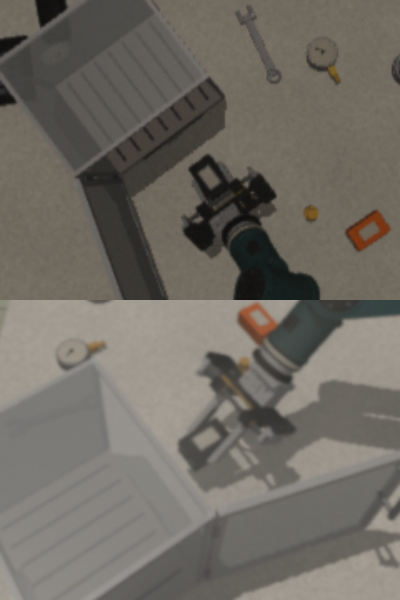

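The case is held upright in front of the open cabinet (case at (210,175) in the top crop) and the door is clear of the arm. Inserting it.

move_arm(steps=[0,0,0,0.02,0.015,-0.01,0,0,0,0,0.05,0.038,-0.014,0,0,0,0,0.08,0.06,-0.014,0,0,0,0,0.11,0.082,-0.014,0,0,0,0,0.135,0.101,-0.014,0,0,0,0,0.16,0.12,-0.014,0,0,0,0,0.16,0.12,-0.025,0,0,0,0,0.16,0.12,-0.033,0,0,0,0,0.16,0.12,-0.037,0,0,0,0,0.16,0.12,-0.037,0])

```text
time: 30.0
tool_pos: [0.6744, 0.2697, 0.0563]
ee_rot: [-3.123, -0.769, 0.614]
wrist_force: [0.7, -1.0, -5.1]
width: 0.0497
finger_force: 29.8
```

```bash
python3 w.py
```

```text
meanF [-0.07  0.15 -3.79] [0.34 0.32 0.54]
q [0.149 0.19  1.797 0.679 0.551 0.619] tcp [0.6754 0.2705 0.0581] y [ 0.588 -0.809 -0.012] a [ 0.559  0.417 -0.717] F [-0.3 -0.3 -4.6] w 0.0501
```

move_arm(steps=[0,0,0,0,0,-0.0015,0,0,0,0,0,0,-0.0025,0,0,0,0,0,0,-0.0025,0])

```text
time: 30.7
tool_pos: [0.6753, 0.2707, 0.0551]
ee_rot: [-3.125, -0.771, 0.617]
wrist_force: [0.2, 0.0, -3.2]
width: 0.0495
finger_force: 29.8
```

```bash
python3 w.py
```

```text
meanF [-0.23  0.06 -3.69] [0.53 0.26 0.44]
q [0.149 0.194 1.799 0.685 0.547 0.613] tcp [0.6753 0.2707 0.0551] y [ 0.588 -0.809 -0.012] a [ 0.558  0.417 -0.717] F [-0.3 -0.2 -3.4] w 0.0501
```

move_arm(steps=[0,0,0,0,0,-0.001,0,0,0,0,0,0,-0.0015,0,0,0,0,0,0,-0.0015,0,0,0,0,0,0,-0.0015,0.75,0,0,0,0,0,-0.0015,0.75,0,0,0,0,0,-0.0015,0.75,0,0,0,0,0,-0.0015,0.75,0,0,0,0,0,-0.0015,0.75,0,0,0,0,0,-0.0015,0.75])

```text
time: 32.0
tool_pos: [0.6754, 0.2706, 0.0536]
ee_rot: [-3.125, -0.771, 0.616]
wrist_force: [0.3, -0.0, 0.0]
width: 0.0704
finger_force: 0.0
```

```bash
python3 w.py
```

```text
meanF [-0.03  0.18  0.11] [0.66 0.42 0.29]
q [0.149 0.196 1.8   0.688 0.545 0.609] tcp [0.6753 0.2706 0.0536] y [ 0.588 -0.809 -0.012] a [ 0.558  0.417 -0.717] F [0.2 0.7 0.6] w 0.0706
```

Released. Retreating straight out, then rising while turning the tool back to vertical.

move_arm(steps=[0,0,0,-0.016,-0.012,0,0.75,0,0,0,-0.048,-0.036,0.002,0.75,0,0,0,-0.08,-0.06,0.01,0.75,0,0,0,-0.112,-0.084,0.02,0.75,0,0,0,-0.144,-0.108,0.03,0.75,0,0,0,-0.176,-0.132,0.04,0.75,-0.077,0.103,0,-0.18,-0.135,0.08,0.75,-0.154,0.206,0,-0.18,-0.135,0.12,0.75,-0.231,0.309,0,-0.18,-0.135,0.165,0.75,-0.308,0.412,0,-0.18,-0.135,0.21,0.75,-0.385,0.515,0,-0.18,-0.135,0.255,0.75,-0.461,0.618,0,-0.18,-0.135,0.3,0.75])

```text
time: 33.6
tool_pos: [0.495, 0.1358, 0.3571]
ee_rot: [3.14, 0.002, 0.623]
wrist_force: [0.7, 0.5, -0.1]
width: 0.0704
finger_force: 0.0
```

move_arm(steps=[0,0,0.1,0,0,0.045,1,0,0,0.22,-0.02,0,0.066,1,0,0,0.34,-0.05,0,0.066,1,0,0,0.46,-0.08,0,0.066,1,0,0,0.58,-0.1,0,0.066,1,0,0,0.7,-0.1,0,0.066,1])

```text
time: 34.2
tool_pos: [0.3932, 0.1358, 0.4215]
ee_rot: [3.138, -0.002, 1.33]
wrist_force: [0.0, 0.1, 0.2]
width: 0.0942
finger_force: 0.0
```

Run:
```python
from h import *
st()
for n in("top","side"):
    im,d=snapshot(n);P=cloud(n,d);Z=P[...,2];X,Y=P[...,0],P[...,1]
    m=(d>0)&(Z>.20)&(Z<.31)&(X>.2)&(X<.34)&(Y>.2)&(Y<.36); q=P[m]
    for lo,hi in((.2,.287),(.29,.31)):
        k=q[(q[:,2]>lo)&(q[:,2]<hi)]; print(n,lo,len(k),np.round(np.median(k,0),3) if len(k) else "",(np.round(k[::max(1,len(k)//14)],3)).tolist())
    m=(d>0)&(Z>.06)&(Z<.08)&(X>.6)&(X<.75)&(Y>.2)&(Y<.34); print(n,"case?",m.sum(),np.round(np.median(P[m],0),3) if m.any() else "")
    for s in spot_point(n,"door_handle")[:2]: print(n,s["score"],np.round(ray(n,s["uv"],.265),3))
    if n=="top": save("top3.png",im[110:310,60:310].repeat(3,0).repeat(3,1)[:600,:750])
```

```text
q [ 0.196 -0.162  1.21   0.     2.09   0.437] tcp [0.3932 0.1358 0.4215] y [ 0.971 -0.239  0.003] a [ 0.003  0.001 -1.   ] F [0.  0.1 0.2] w 0.0942
top 0.2 0  []
top 0.29 0  []
top case? 42 [0.645 0.246 0.069]
side 0.2 894 [0.28  0.277 0.249] [[0.253, 0.257, 0.285], [0.284, 0.268, 0.279], [0.299, 0.274, 0.278], [0.287, 0.268, 0.258], [0.301, 0.274, 0.26], [0.268, 0.284, 0.282], [0.293, 0.271, 0.241], [0.269, 0.289, 0.28], [0.293, 0.27, 0.226], [0.326, 0.283, 0.243], [0.324, 0.283, 0.234], [0.323, 0.282, 0.223], [0.264, 0.303, 0.268], [0.265, 0.303, 0.25], [0.267, 0.301, 0.207]]
side 0.29 410 [0.294 0.27  0.3  ] [[0.256, 0.248, 0.302], [0.262, 0.253, 0.3], [0.282, 0.26, 0.303], [0.276, 0.262, 0.304], [0.271, 0.262, 0.301], [0.273, 0.264, 0.3], [0.274, 0.266, 0.301], [0.274, 0.265, 0.295], [0.329, 0.274, 0.3], [0.327, 0.276, 0.3], [0.328, 0.278, 0.3], [0.321, 0.281, 0.302], [0.306, 0.278, 0.293], [0.317, 0.282, 0.292], [0.266, 0.3, 0.291]]
side case? 0 
side 0.97 [0.267 0.299 0.265]
```

View pics/top3.png

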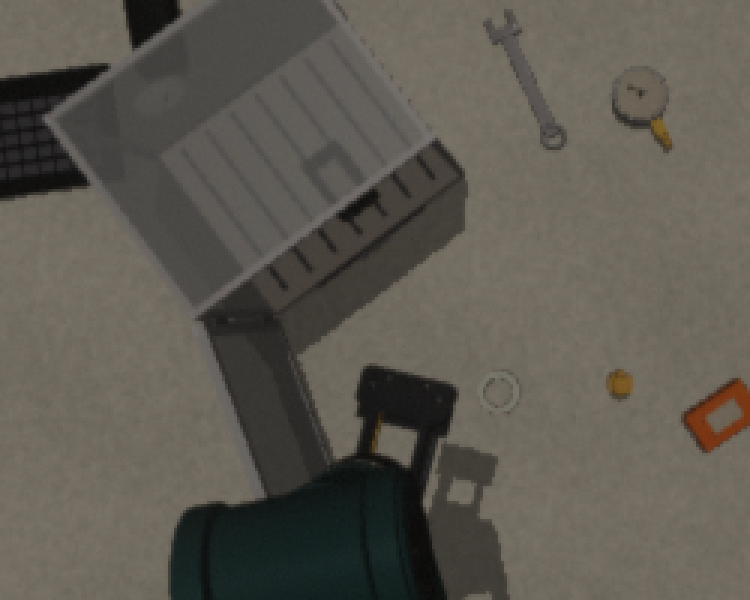

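The case stands inside the cabinet (345,185) and the handle is still at (0.266, 0.299). Regripping the handle to shut the door.

move_arm(steps=[0,0,0.1,-0.02,0.03,0,1,0,0,0.2,-0.04,0.055,0,1,0,0,0.3,-0.06,0.08,0,1,0,0,0.4,-0.085,0.105,0,1,0,0,0.5,-0.105,0.13,0,1,0,0,0.6,-0.12,0.15,0,1,0,0,0.618,-0.129,0.164,0,1,0,0,0.618,-0.129,0.164,0,1,0,0,0.618,-0.129,0.164,0,1])

```text
time: 35.3
tool_pos: [0.2667, 0.2996, 0.4192]
ee_rot: [-3.141, 0.001, 1.94]
wrist_force: [-0.4, -0.1, 0.6]
width: 0.094
finger_force: 0.0
```

```bash
python3 -c "
from h import *
st()"
```

```text
q [ 7.030e-01 -1.920e-01  1.240e+00 -1.000e-03  2.095e+00  3.330e-01] tcp [0.2667 0.2996 0.4192] y [ 0.933  0.361 -0.001] a [-0.    -0.001 -1.   ] F [-0.4 -0.1  0.6] w 0.094
```

move_arm(steps=[0,0,0.013,-0.001,0,-0.04,1,0,0,0.013,-0.001,0,-0.08,1,0,0,0.013,-0.001,0,-0.12,1,0,0,0.013,-0.001,0,-0.15,1,0,0,0.013,-0.001,0,-0.174,0.5,0,0,0.013,-0.001,0,-0.174,0,0,0,0.013,-0.001,0,-0.174,0,0,0,0.013,-0.001,0,-0.174,0,0,0,0.013,-0.001,0,-0.174,0,0,0,0.013,-0.001,0,-0.174,0,0,0,0.013,-0.001,0,-0.174,0,0,0,0.013,-0.001,0,-0.174,0])

```text
time: 36.5
tool_pos: [0.2654, 0.2998, 0.246]
ee_rot: [3.141, 0.0, 1.955]
wrist_force: [-0.1, -0.2, -0.1]
width: 0.0335
finger_force: 0.0
```

move_arm(steps=[0,0,0,0,0,0,0,0,0,0,0,0,0,0,0,0,0,0,0,0,0,0,0,0,0,0,0,0])

```text
time: 36.9
tool_pos: [0.2641, 0.2994, 0.2456]
ee_rot: [-3.139, 0.0, 1.955]
wrist_force: [-5.2, -1.7, 1.7]
width: 0.0104
finger_force: 30.0
```

Run:
```python
from h import *
st()
H=np.array([.513,.349]);p=np.array([.2655,.2985])-H
for k in range(1,16):
    t=np.radians(7.07*k); print(round(t,3),np.round(np.array([[np.cos(t),-np.sin(t)],[np.sin(t),np.cos(t)]])@p-p,3).tolist())
```

```text
q [ 7.050e-01 -2.560e-01  1.637e+00  1.000e-03  1.763e+00  3.210e-01] tcp [0.2641 0.2994 0.2456] y [ 0.927  0.375 -0.003] a [-0.003 -0.001 -1.   ] F [-5.2 -1.7  1.7] w 0.0104
0.123 [0.008, -0.03]
0.247 [0.02, -0.059]
0.37 [0.035, -0.086]
0.494 [0.053, -0.111]
0.617 [0.075, -0.134]
0.74 [0.099, -0.154]
0.864 [0.125, -0.17]
0.987 [0.153, -0.184]
1.111 [0.183, -0.194]
1.234 [0.213, -0.2]
1.357 [0.244, -0.202]
1.481 [0.276, -0.201]
1.604 [0.306, -0.195]
1.728 [0.336, -0.186]
1.851 [0.364, -0.173]
```

move_arm(steps=[0,0,0.06,0.004,-0.015,0,0,0,0,0.123,0.008,-0.03,0,0,0,0,0.247,0.02,-0.059,0,0,0,0,0.37,0.035,-0.086,0,0,0,0,0.494,0.053,-0.111,0,0,0,0,0.617,0.075,-0.134,0,0,0,0,0.74,0.099,-0.154,0,0,0,0,0.864,0.125,-0.17,0,0,0,0,0.987,0.153,-0.184,0,0,0,0,1.111,0.183,-0.194,0,0,0,0,1.234,0.213,-0.2,0,0,0,0,1.234,0.213,-0.2,0,0])

```text
time: 38.1
tool_pos: [0.4814, 0.0971, 0.2455]
ee_rot: [-3.138, 0.002, -3.097]
wrist_force: [-1.1, -5.4, 1.7]
width: 0.0105
finger_force: 30.0
```

move_arm(steps=[0,0,0.123,0.031,-0.002,0,0,0,0,0.247,0.063,-0.001,0,0,0,0,0.37,0.093,0.005,0,0,0,0,0.48,0.12,0.013,0,0,0,0,0.56,0.141,0.021,0,0,0,0,0.6,0.15,0.025,0,0,0,0,0.61,0.152,0.026,0,0,0,0,0.61,0.152,0.026,0,0,0,0,0.61,0.152,0.026,0,0])

```text
time: 39.0
tool_pos: [0.6301, 0.124, 0.2455]
ee_rot: [-3.14, -0.002, -2.487]
wrist_force: [-0.6, -4.3, 0.6]
width: 0.0108
finger_force: 30.0
```

```bash
python3 w.py
```

```text
meanF [-0.95 -4.81  0.82] [0.39 0.5  0.49]
q [ 0.107  0.294  1.078 -0.003  1.77  -2.118] tcp [0.6301 0.124  0.2455] y [-0.609  0.793 -0.002] a [-0.    -0.003 -1.   ] F [-1.5 -4.8  1.1] w 0.0108
```

Door is pressed against its stop. Releasing and withdrawing upward.

move_arm(steps=[0,0,0,0,0,0,0.6,0,0,0,0,0,0,0.6,0,0,0,0,0,0,0.6,0,0,0,0,0,0,0.6,0,0,0,0,0,0.03,0.6,0,0,0,0,0,0.075,0.6,0,0,0,0,0,0.12,0.6,0,0,0,0,0,0.155,0.6,0,0,0,-0.04,-0.03,0.155,0.6,0,0,0,-0.08,-0.06,0.155,0.6,0,0,0,-0.12,-0.09,0.155,0.6,0,0,0,-0.15,-0.11,0.155,0.6])

```text
time: 40.6
tool_pos: [0.4784, 0.0146, 0.4013]
ee_rot: [-3.14, 0.001, -2.485]
wrist_force: [0.1, -0.4, 0.7]
width: 0.0564
finger_force: 0.0
```

move_arm(steps=[0,0,0,-0.04,-0.01,0,0.6,0,0,0,-0.08,-0.02,0,0.6,0,0,0,-0.12,-0.03,0,0.6,0,0,0,-0.15,-0.03,0,0.6,0,0,0,-0.15,-0.03,0,0.6,0,0,0,-0.15,-0.03,0,0.6])

```text
time: 41.2
tool_pos: [0.3303, -0.0143, 0.4012]
ee_rot: [-3.14, 0.002, -2.485]
wrist_force: [0.6, 1.1, 0.0]
width: 0.0563
finger_force: 0.0
```

```bash
python3 cs.py
python3 - <<'E'
from h import *
im,d=snapshot("top"); save("top4.png",cv2.resize(im[110:300,80:430],(800,434),interpolation=cv2.INTER_CUBIC))
P=cloud("top",d); ex=np.array([.8007,.599]);ey=np.array([-.599,.8007]);H=np.array([.513,.349])
Q=P[...,:2]-H;x=Q@ex;y=Q@ey;Z=P[...,2]
m=(d>0)&(abs(y+.25)<.008)&(x<-.03)&(x>-.15)&(Z>.2)&(Z<.29); print("bar x",np.median(x[m]),m.sum())
E
```

```text
top [327. 150.] 216 [ 749. -277.] [59. 61.] long -11.7 z 0.037
top [350. 215.] 335 [ 514. -354.] [52. 81.] long -39.1 z 0.044
top [371. 233.] 343 [ 451. -427.] [52. 84.] long -39.8 z 0.044
top [301. 248.] 329 [ 400. -179.] [50. 81.] long -56.7 z 0.04
side [311. 126.] 305 [ 446. -425.] [56. 84.] long -41.0 z 0.044
side [293. 141.] 328 [ 509. -352.] [57. 83.] long -37.9 z 0.044
side [219. 156.] 222 [ 744. -275.] [63. 60.] long 62.4 z 0.037
side [331. 184.] 383 [ 396. -176.] [53. 82.] long -56.3 z 0.04
q [-2.150e-01 -3.560e-01  1.401e+00  1.000e-03  2.096e+00 -2.443e+00] tcp [ 0.3311 -0.0143  0.4003] y [-0.611  0.792  0.   ] a [-0.  0. -1.] F [ 0.3 -0.6  0. ] w 0.0564
bar x -0.042184405756512305 22
```

View pics/top4.png

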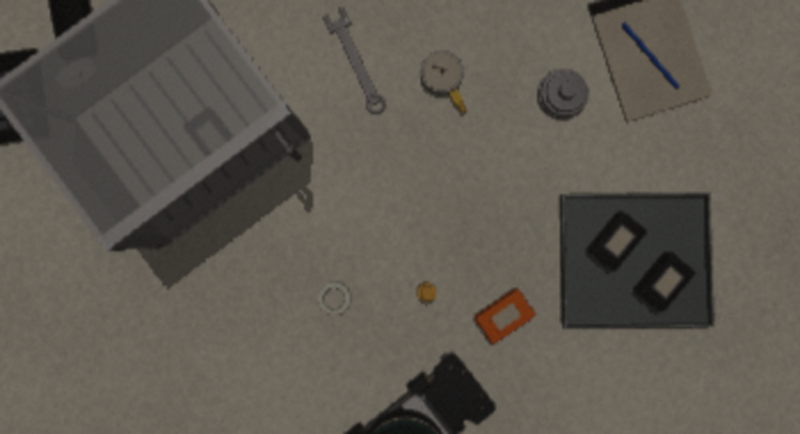

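The final top view shows both empties in the tray at (617,240) and (664,282), the loaded case inside the shut cabinet at (208,130), and the bystanders unmoved. Handing in.

```bash
python3 -c "
from bench import *
print(close_job())"
```

```text
the job is handed in; nothing more can be done
None
```

Job handed in after about 41 s of robot time: the heavy case (4.2 N when lifted) stands upright in the shut dry cabinet, both empty cases are in the tray, and the bystanders and the orange look-alike were left where they were; the hand-in returned no verdict.

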